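# Index the board-turning fixture by pushing the spokes of its handwheel

## Robot

A 6-joint arm with a two-finger parallel gripper is mounted at the origin on the work surface. World frame = base frame: x ahead of the robot, y to its left, z up, the work surface at z = 0. Lengths are in m, angles in rad, forces in N, time in s.
With the tool pointing down it reaches from about 0.275 to 0.975 m from the base axis. Payload 8.4 kg.
Tool frame: the origin (TCP) lies on the front face of the gripper's body, between the roots of the fingers; the fingertips stand 88 mm ahead of it and the grasp point (between the pads) lies 69 mm ahead of it; z points along the fingers, y is the line along which they close (so a half turn about z gives the same grasp; the last joint's range is limited). The gripper opens to 92 mm and grips with 3 to 60 N. Pads are 20 mm wide; open, the fingers measure 128 mm over their backs; the gripper's body (75 mm by 189 mm) begins 69 mm behind the grasp point.
Start: joints at [-1.196, 0.353, 1.633, -0, 1.155, -0.002], TCP at [0.23, -0.581, 0.303] pointing down, gripper open.
Joint ranges: [-2.63, 2.63], [-0.92, 2.1], [0.06, 2.66], [-1.3, 4.44], [0, 2.69], [-3.02, 3.02]. Speed limits (rad/s): [2.22, 2.22, 2.79, 3.14, 3.14, 3.14].

## Interface

Orientations are given as a rotation vector (axis times angle).
In Python, from station import sensors, imaging, env gives the robot as it stands. The module is installed in compiled form; this text tells all that it offers.
- The arm moves only by the tool move_arm, never from a script. Its argument "plan" is a list of rows, each a list of 3 entries, a list of its own where there are three numbers: the shift along the tool's x, y, z in mm, then the turn about the tool's z in degrees, then the opening in per cent of the stroke, from 0 (shut) to 100 (fully open). In form: [[[dx, dy, dz], turn, grip], ...]. A call has 1 to 5 rows; each row shifts and turns the commanded pose from where the row before left it, along the tool's axes as they then stand; what a row does not reach is not made up. A row lasts 1/8 s, in which the tool goes at most 62.5 mm and 10.7 degrees, less where a joint would pass 70% of its speed; a pose out of reach is approached as far as the arm can. A call is refused whole if a number of a shift passes 62.5 or a number of a turn 10.7, either way. A call with a gripper value outside its range is refused whole. The fingers move at their own pace and stop on an object; "newtons" is the grip in N (left out, the last holds). Time passes only in rows, so rows that do not move let the fingers close. It gives the time, the measured TCP pose, the force, the opening and the grip force at its end, in the units of the state.
- sensors.sense(): the state, without advancing time (a new reading comes with each control period).
- imaging.get_image(name): name is "scene" or "top"; returns the picture (400x640x3 uint8, red, green, blue); there is no depth.
- imaging.calibration(name): a dict with "intrinsics" (3x3 intrinsics, pixels), "xyz" and "attitude" of the camera in the world. Camera axes: x right, y up, looking along -z (the intrinsics and any distortion apply to the point x, -y, -z); pixel columns grow to the right and rows downward; lengths in m; the calibration is good to about 2 mm. A picture is of the moment at which its call begins. calibration takes no time and is no camera call.
- env.close_job(): hands the job in; it is judged then, once.
The state is a dict: "clock": time; "joint_positions": joint angles; "qvel": joint speeds; "tau": joint torques, N m; "tool_pos": TCP position; "eef_rot": TCP orientation; "wrist_force": force on the tool from outside, world axes, zero at the start; "ft_torque": the same for the moment, N m; "grip_width": finger opening in m; "grip_force": force on a finger pad.
Only numpy, scipy, OpenCV 4.12 (cv2) and the standard library are available. Lean on these libraries where they do the work, as an engineer would, in place of code of your own. Each camera call takes 0.05 s, during which the arm holds its last target. There are 200 camera calls.

## Task

Turn the handwheel of the board fixture by gently pushing its spokes one after another with the fingertips, until the short valve-like stem on the wheel's rim points straight up and the clamped board lies level, face up. Either turning direction will do. Do not touch the circuit board, leave the loose things on the bench where they are, and take the hand away at the end.

Things in the scene. Friction and masses are not known exactly. Their poses are not given: they have to be found in the camera images.
- fixture: Fixed board-turning fixture. Origin on the bench straight below the wheel's centre; z up, x along the level shaft, from the board to the wheel and out of its open face (roughly away from the robot). Steel base plate 310 x 160 x 12 mm, x = -280 to +30 mm. Two bearing blocks 60 mm wide at x = -50 and -245 mm, 190 mm high. Shaft 160 mm above the bench. Nothing stands above the wheel.
- shaft (a joint): Angle (rad) of wheel, shaft and board together about the fixture's x axis. 0 or any whole turn: stem straight up; at q the stem points along (0, -sin q, cos q) in the fixture's frame. Starts between 1.7 and 4.6; no stops for several turns either way. Friction 0.2 N m: moves only while pushed (2 to 4 N near a spoke's end), stays where left, no spring back.
- handwheel: Upright spoked handwheel. Origin at its centre on the shaft, 160 mm above the bench; x along the shaft, z along the stem. Steel rim of radius 47 mm, 13 mm thick; hub radius 22 mm. Five equal round steel spokes, 12 mm thick, at 36, 108, 180, 252 and 324 degrees from the stem, run through the rim to black balls of 26 mm diameter centred 115 mm from the centre (outermost 128 mm).
- stem_tip (a point): Outer end of the valve-like steel stem that stands on the rim midway between two spokes: 14 mm thick with a flat black cap (26 mm across, 12 mm high), ending 76 mm from the wheel's centre. Much shorter than the spokes, no ball: a fingertip 84 mm above the wheel's centre passes over stem and rim and meets only the spokes within about 45 degrees of upright.
- board: Green circuit board 130 x 100 mm in an aluminium frame (150 x 108 mm) on the same shaft between the bearing blocks: centre on the shaft at fixture x = -147.5 mm, from x = -223 to -72 mm, reaching 57 mm from the shaft. Its z axis is its face with the parts, up when the stem is up. Not to be touched.
- lens_ring: Loose aluminium ring, 64 mm across, 30 mm high, beyond the wheel; leave alone. Origin under its centre.
- screwdriver: Loose screwdriver lying beyond the wheel; leave alone.
- spare_board: Loose spare circuit board, 100 x 80 x 20 mm, flat beside the fixture; leave alone. Origin under its centre.
- camera_block: Loose black camera block, 60 x 55 x 62 mm, beside the fixture; leave alone. Origin under its centre.
- bottle: Loose white plastic bottle, 48 mm across, 110 mm high, beside the fixture; leave alone. Origin under its centre.
- mouse: Loose black computer mouse, 100 x 58 x 31 mm, beside the fixture; leave alone. Origin under its centre.

How it is judged:
By the outcome, as a careful person would: the job done as asked, in the order asked, and still so for the second after the job is handed in, with the robot touching nothing.
It also fails if it takes over 64 s, if anything falls off the work surface, if the arm or the gripper's body presses on something with over 40 N, if the wrist force passes 120 N, or if a joint passes its speed limit or range.

## Working session

There is one attempt and no reset: what is moved stays moved. The work goes in short steps, Python scripts to look and compute and a tool call to move; the robot and the scene stay as the last step left them, time stands still between calls to the robot, and variables do not carry over. Pictures are saved under pics/ and viewed, at most 10 in all, crops included, and the job is handed in when it is done.

Besides the shell and the picture viewer there is one more tool, called after "Call:" as name([rows], argument=value, ...), one row to a line, values as JSON. move_arm: Moves the arm, as the interface text tells. Its arguments: {"type":"object","properties":{"plan":{"type":"array","items":{"type":"array"}},"newtons":{"type":"number"}},"required":["plan"]}

```bash
mkdir -p pics
cat > h.py <<'E'
import numpy as np,cv2
from scipy.spatial.transform import Rotation as R
from station import sensors,imaging,env
def cal(n):
    c=imaging.calibration(n); a=np.array(c["attitude"],float)
    M=a if a.shape==(3,3) else R.from_rotvec(a).as_matrix()
    return np.array(c["intrinsics"]),np.array(c["xyz"]),M,c
def ray(n,u,v):
    K,p,M,_=cal(n); d=np.linalg.inv(K)@[u,v,1]; return p,M@(d*[1,-1,-1])
def onz(n,u,v,z):
    p,d=ray(n,u,v); return p+d*(z-p[2])/d[2]
def proj(n,X):
    K,p,M,_=cal(n); q=(M.T@(np.array(X)-p))*[1,-1,-1]; q=K@q; return q[:2]/q[2]
def save(n,f):
    im=imaging.get_image(n); cv2.imwrite('pics/'+f,im[:,:,::-1]); return im
E
python3 - <<'E'
from h import *
for n in("scene","top"): save(n,n+'1.png'); print(cal(n)[3])
print(sensors.sense())
E
```

```text
{'intrinsics': array([[374.98863852,   0.        , 317.9389045 ],
       [  0.        , 374.98863852, 201.14650493],
       [  0.        ,   0.        ,   1.        ]]), 'xyz': array([1.04889652, 0.17799112, 0.83648551]), 'attitude': array([0.43929097, 0.57304308, 1.77832215])}
{'intrinsics': array([[476.72273358,   0.        , 326.34825646],
       [  0.        , 476.72273358, 200.64833812],
       [  0.        ,   0.        ,   1.        ]]), 'xyz': array([0.47440358, 0.03643522, 1.32471235]), 'attitude': array([ 0.07572994, -0.07872868, -1.59777345])}
{'clock': 0.1, 'joint_positions': array([-1.19638592e+00,  3.53576524e-01,  1.63404648e+00, -2.12881852e-05,
        1.15523155e+00, -2.38640469e-03]), 'qvel': array([-1.92429946e-04,  5.56955614e-05, -2.56081482e-03, -1.03997503e-03,
        1.17178557e-03, -4.82131254e-04]), 'tau': array([-2.08392448e-03, -5.94906807e+01, -3.34931123e+01,  6.98520849e-02,
        1.83551438e-02, -2.02465407e-05]), 'tool_pos': array([ 0.22984353, -0.58083728,  0.30204587]), 'eef_rot': array([-3.08478639e+00, -5.88157632e-01,  3.96487775e-04]), 'wrist_force': array([0.1349085 , 0.19013192, 0.59756013]), 'ft_torque': array([0.03527736, 0.00176503, 0.04723686]), 'grip_force': 0.0, 'grip_width': 0.09208385189690485}
```

View pics/scene1.png

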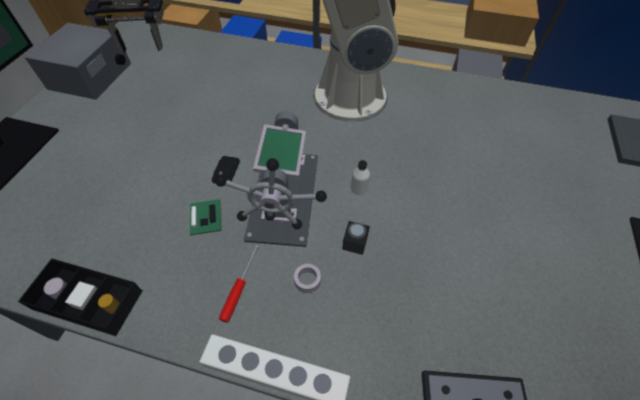

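View pics/top1.png

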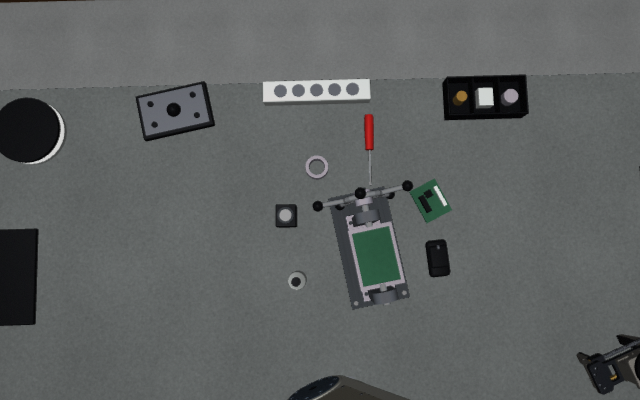

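The scene picture shows the wheel with balls near (272,164), (321,196), (297,224), (241,216) and (221,182). In the top picture they lie along a line from (318,206) to (407,186), with the board near (376,257). Next I crop the wheel and find the balls in both views.

```bash
cat > w.py <<'E'
from h import *
def balls(n,im,box,thr=45):
    x0,y0,x1,y1=box; g=im[y0:y1,x0:x1].max(2)
    m=(g<thr).astype(np.uint8); k,l,s,c=cv2.connectedComponentsWithStats(m)
    return [(round(c[i][0]+x0,1),round(c[i][1]+y0,1),int(s[i][2]),int(s[i][3]),int(s[i][4])) for i in range(1,k) if s[i][4]>20]
E
python3 - <<'E'
from w import *
s=cv2.imread('pics/scene1.png')[:,:,::-1];t=cv2.imread('pics/top1.png')[:,:,::-1]
print(balls("s",s,(205,145,345,255)));print(balls("t",t,(300,170,425,310)))
a=cv2.resize(s[145:255,205:345],None,fx=5,fy=5,interpolation=cv2.INTER_CUBIC)
cv2.imwrite('pics/c1.png',a[:,:,::-1])
# base plate corner screws in top
for u,v in((318,206),(407,186),(360,193.5)): print(onz("top",u,v,.2).round(3))
E
```

```text
[(np.float64(225.1), np.float64(170.1), 27, 29, 484), (np.float64(272.1), np.float64(164.4), 12, 12, 109), (np.float64(320.6), np.float64(195.8), 10, 10, 81), (np.float64(212.0), np.float64(213.1), 5, 17, 82), (np.float64(241.0), np.float64(216.5), 9, 9, 44), (np.float64(269.6), np.float64(216.5), 9, 8, 39), (np.float64(297.2), np.float64(224.5), 10, 10, 54)]
[(np.float64(407.1), np.float64(185.3), 11, 11, 89), (np.float64(359.9), np.float64(192.8), 11, 11, 99), (np.float64(390.7), np.float64(195.4), 9, 7, 36), (np.float64(422.1), np.float64(200.0), 7, 17, 58), (np.float64(317.3), np.float64(205.6), 10, 10, 82), (np.float64(338.9), np.float64(207.2), 10, 6, 37), (np.float64(355.4), np.float64(222.1), 12, 11, 37), (np.float64(390.0), np.float64(288.2), 9, 4, 23), (np.float64(372.9), np.float64(293.3), 13, 13, 61)]
[0.573 0.053 0.2  ]
[ 0.614 -0.16   0.2  ]
[ 0.6   -0.048  0.2  ]
```

View pics/c1.png

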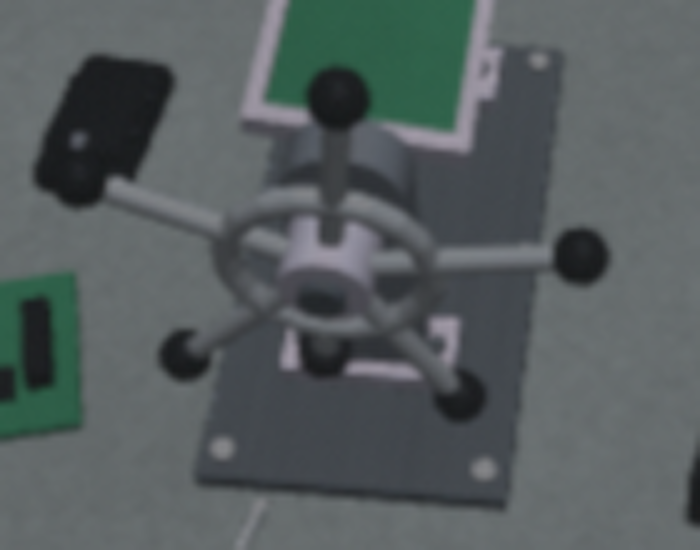

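The crop shows the stem's black cap pointing down at about (270,216), and a spoke nearly straight up at (272,164). The balls at left (221,181) and right (321,196) are also clear. I now triangulate.

```bash
cat >> w.py <<'E'
def tri(a,b):
    p,d=ray("scene",*a);q,e=ray("top",*b);d/=np.linalg.norm(d);e/=np.linalg.norm(e)
    s=np.linalg.lstsq(np.c_[d,-e],q-p,rcond=None)[0];A=p+s[0]*d;B=q+s[1]*e
    return (A+B)/2,np.linalg.norm(A-B)
E
python3 - <<'E'
from w import *
P=[]
for a,b in(((272.1,164.4),(359.9,192.8)),((320.6,195.8),(317.3,205.6)),((221,181),(407.1,185.3)),((241,216.5),(390.7,195.4)),((297.2,224.5),(338.9,207.2))):
    x,g=tri(a,b);P.append(x);print(x.round(4),round(g,4))
P=np.array(P);c=P.mean(0);yaw=np.arctan2(P[1,0]-P[2,0],-(P[1,1]-P[2,1]))
# plane dir along y_f ; x_f=(cos,sin)
yf=(P[1]-P[2])[:2];yf/=np.linalg.norm(yf);xf=np.array([yf[1],-yf[0]])
print("c",c,"xf",xf,np.degrees(np.arctan2(xf[1],xf[0])))
for p in P:
    d=p-c; y=d[:2]@yf; print("r",np.hypot(y,d[2]).round(4),"ang from up toward -y",np.degrees(np.arctan2(-y,d[2])).round(1),"x",(d[:2]@xf).round(4))
J=sensors.sense();M=R.from_rotvec(J["eef_rot"]).as_matrix();print(M.round(3))
E
```

```text
[ 0.5933 -0.0426  0.2726] 0.0012
[0.5756 0.0541 0.1804] 0.0015
[ 0.6152 -0.1589  0.2065] 0.0004
[ 0.6075 -0.1396  0.0651] 0.0011
[ 0.5816 -0.0024  0.0482] 0.003
c [ 0.59465774 -0.05790772  0.15455872] xf [0.98318935 0.18258891] 10.520592721663794
r 0.119 ang from up toward -y -7.4 x 0.0015
r 0.1165 ang from up toward -y -77.2 x 0.0017
r 0.1155 ang from up toward -y 63.2 x 0.0017
r 0.1219 ang from up toward -y 137.3 x -0.0023
r 0.1207 ang from up toward -y -151.9 x -0.0027
[[ 0.93   0.368 -0.   ]
 [ 0.368 -0.93   0.001]
 [-0.    -0.001 -1.   ]]
```

Call:
move_arm([
  [[0,0,-20],10.7,0],
  [[0,0,-20],0,0],
  [[40,-34,0],0,0],
  [[40,-34,0],0,0],
  [[40,-34,0],0,0],
])

```text
clock: 0.72
tool_pos: [0.3291, -0.457, 0.3424]
eef_rot: [-3.127, -0.297, 0.0]
wrist_force: [0.5, -0.4, -0.7]
grip_width: 0.0443
grip_force: 0.0
```

Call:
move_arm([
  [[40,-34,0],0,0],
  [[40,-34,0],0,0],
  [[40,-34,0],0,0],
  [[40,-34,0],0,0],
  [[0,0,0],0,0],
])

```text
clock: 1.35
tool_pos: [0.4615, -0.2921, 0.3424]
eef_rot: [-3.126, -0.304, -0.0]
wrist_force: [-0.3, 0.1, 0.4]
grip_width: 0.0003
grip_force: 0.0
```

Call:
move_arm([
  [[43,-36,0],0,0],
  [[43,-36,0],0,0],
  [[43,-36,0],0,0],
  [[43,-36,0],0,0],
  [[0,0,10],0,0],
])

```text
clock: 1.98
tool_pos: [0.6034, -0.1191, 0.3327]
eef_rot: [3.127, 0.303, 0.002]
wrist_force: [-0.2, -0.8, 0.6]
grip_width: 0.0003
grip_force: 0.0
```

```bash
cat >> h.py <<'E'
C=np.array([.5946,-.0575]);XF=np.array([.9832,.1826]);YF=np.array([-.1826,.9832])
def where():
    s=sensors.sense();d=s["tool_pos"][:2]-C
    print("xf,yf mm",(d@XF*1e3).round(1),(d@YF*1e3).round(1),"tip above centre",round((s["tool_pos"][2]-.248)*1e3,1),"F",s["wrist_force"].round(1),"yaw",np.degrees(2*np.arctan2(-s["eef_rot"][1],-s["eef_rot"][0])).round(2),s["clock"])
E
python3 -c "
from h import *
where()"
```

```text
xf,yf mm -2.6 -62.2 tip above centre 84.7 F [-0.2 -0.8  0.6] yaw -348.94 1.975
```

Call:
move_arm([
  [[1,-20,0],0,0],
  [[1,-15,0],0,0],
  [[0,-10,0],0,0],
  [[0,-8,0],0,0],
  [[0,-8,0],0,0],
])

```text
clock: 2.6
tool_pos: [0.5919, -0.0604, 0.3328]
eef_rot: [3.127, 0.298, 0.0]
wrist_force: [0.7, -1.9, -1.3]
grip_width: 0.0005
grip_force: 1.1
```

Call:
move_arm([
  [[0,-10,0],0,0],
  [[0,-10,0],0,0],
  [[0,-10,0],0,0],
  [[0,-10,0],0,0],
  [[0,-10,0],0,0],
])

```text
clock: 3.22
tool_pos: [0.5825, -0.0108, 0.3325]
eef_rot: [3.127, 0.298, -0.0]
wrist_force: [0.5, -5.2, -1.8]
grip_width: 0.0003
grip_force: 2.3
```

```bash
python3 -c "
from w import *
where();s=save('scene','s2.png');t=save('top','t2.png')
print(balls('s',s,(205,145,345,255)));print(balls('t',t,(300,170,425,310)))
cv2.imwrite('pics/c2.png',cv2.resize(s[100:260,190:350],None,fx=3.5,fy=3.5)[:,:,::-1])"
```

```text
xf,yf mm -3.4 48.1 tip above centre 84.5 F [ 0.5 -5.2 -1.8] yaw -349.11 3.225
[(np.float64(275.0), np.float64(148.9), 15, 9, 97), (np.float64(293.1), np.float64(150.4), 14, 9, 105), (np.float64(287.9), np.float64(165.8), 6, 21, 89), (np.float64(226.6), np.float64(170.0), 29, 28, 532), (np.float64(301.7), np.float64(174.6), 12, 12, 106), (np.float64(223.3), np.float64(201.3), 8, 9, 59), (np.float64(212.0), np.float64(213.1), 5, 17, 82), (np.float64(252.7), np.float64(211.2), 10, 9, 40), (np.float64(318.1), np.float64(212.1), 9, 9, 60), (np.float64(272.0), np.float64(226.0), 9, 8, 47)]
[(np.float64(405.7), np.float64(188.5), 10, 10, 74), (np.float64(422.1), np.float64(200.0), 7, 17, 58), (np.float64(355.2), np.float64(221.8), 12, 11, 40)]
```

View pics/c2.png

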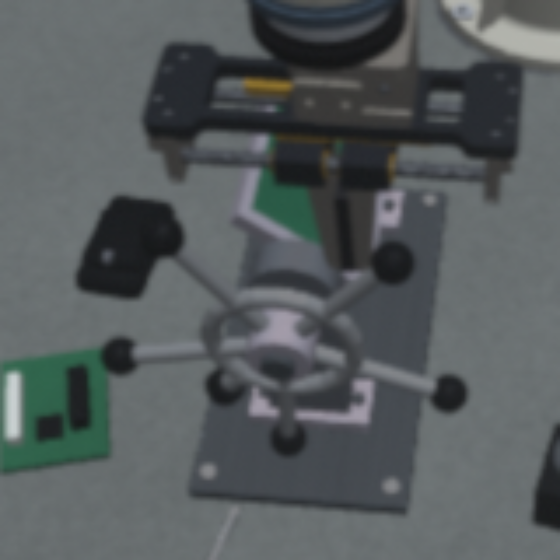

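The crop shows the pushed ball at image (302,175), the next ball at upper left (236,168), and the stem cap at about (254,210), so the wheel is turning as intended.

```bash
cat >> w.py <<'E'
def ang(u,v,n="scene"):
    p,d=ray(n,u,v);X=np.r_[XF,0];c=np.r_[C,.16]; P=p+d*((c-p)@X)/(d@X)-c
    y=P[:2]@YF; return np.degrees(np.arctan2(-y,P[2])).round(2),(np.hypot(y,P[2])*1e3).round(1)
E
python3 -c "
from w import *
print('old',[ang(*p) for p in((272.1,164.4),(320.6,195.8),(241,216.5),(297.2,224.5))])
print('new',[ang(*p) for p in((301.7,174.6),(318.1,212.1),(272,226),(223.3,201.3),(236.5,167.5))])
"
```

```text
old [(np.float64(-7.14), np.float64(111.7)), (np.float64(-80.87), np.float64(113.7)), (np.float64(137.89), np.float64(123.2)), (np.float64(-152.73), np.float64(121.1))]
new [(np.float64(-40.32), np.float64(112.4)), (np.float64(-113.31), np.float64(116.6)), (np.float64(175.87), np.float64(124.5)), (np.float64(105.56), np.float64(119.0)), (np.float64(33.44), np.float64(111.8))]
```

Call:
move_arm([
  [[0,6,0],0,0],
  [[0,0,-25],0,0],
  [[0,0,-30],0,0],
  [[0,37,0],0,0],
  [[0,37,0],0,0],
])

```text
clock: 3.95
tool_pos: [0.5982, -0.0907, 0.3885]
eef_rot: [-3.127, -0.299, -0.002]
wrist_force: [0.0, 0.1, 0.8]
grip_width: 0.0004
grip_force: 0.0
```

Call:
move_arm([
  [[1,37,0],0,0],
  [[1,37,0],0,0],
  [[1,0,25],0,0],
  [[0,0,30],0,0],
  [[0,0,0],0,0],
])

```text
clock: 4.58
tool_pos: [0.6137, -0.1621, 0.3306]
eef_rot: [-3.126, -0.297, 0.006]
wrist_force: [0.2, -0.1, 0.3]
grip_width: 0.0002
grip_force: 0.0
```

```bash
python3 -c "
from w import *
where()"
```

```text
xf,yf mm -0.3 -106.3 tip above centre 82.6 F [ 0.2 -0.1  0.3] yaw 10.85 4.575
```

Call:
move_arm([
  [[0,-10,-2],0,0],
  [[0,-10,0],0,0],
  [[0,-10,0],0,0],
  [[0,-10,0],0,0],
  [[0,-10,0],0,0],
])

```text
clock: 5.2
tool_pos: [0.6057, -0.1123, 0.3361]
eef_rot: [3.126, 0.299, 0.004]
wrist_force: [1.5, -4.0, 3.9]
grip_width: 0.0007
grip_force: 1.9
```

Call:
move_arm([
  [[0,-11,0],0,0],
  [[0,-11,0],0,0],
  [[0,-11,0],0,0],
  [[0,-11,0],0,0],
  [[0,-11,0],0,0],
])

```text
clock: 5.82
tool_pos: [0.5945, -0.058, 0.3341]
eef_rot: [-3.127, -0.298, 0.002]
wrist_force: [2.0, -2.3, -1.3]
grip_width: 0.0005
grip_force: 1.2
```

Call:
move_arm([
  [[0,-10,0],0,0],
  [[0,-10,0],0,0],
  [[0,-10,0],0,0],
  [[0,-10,0],0,0],
  [[0,-9,0],0,0],
])

```text
clock: 6.45
tool_pos: [0.5855, -0.0103, 0.3347]
eef_rot: [3.127, 0.298, -0.0]
wrist_force: [1.0, -2.7, -1.3]
grip_width: 0.0003
grip_force: 1.6
```

```bash
python3 -c "
from w import *
where();s=save('scene','s3.png')
for b in balls('s',s,(205,145,345,255)): print(*b,ang(*b[:2]))"
```

```text
xf,yf mm -0.4 48.1 tip above centre 86.7 F [ 1.  -2.7 -1.3] yaw -349.11 6.45
274.8 149.2 15 8 95 (np.float64(-8.55), np.float64(157.1))
293.1 150.7 14 8 102 (np.float64(-20.69), np.float64(165.4))
287.7 166.4 6 22 94 (np.float64(-22.69), np.float64(117.2))
226.6 170.0 29 28 530 (np.float64(45.46), np.float64(118.2))
301.5 174.6 12 12 108 (np.float64(-40.17), np.float64(112.1))
239.9 188.5 7 10 42 (np.float64(71.27), np.float64(70.0))
223.4 201.5 8 10 61 (np.float64(105.94), np.float64(119.2))
212.0 213.1 5 17 82 (np.float64(119.3), np.float64(176.5))
318.1 212.1 9 9 60 (np.float64(-113.31), np.float64(116.6))
272.1 226.1 9 8 48 (np.float64(175.98), np.float64(125.0))
```

Call:
move_arm([
  [[0,6,0],0,0],
  [[0,0,-25],0,0],
  [[0,0,-30],0,0],
  [[0,37,0],0,0],
  [[0,37,0],0,0],
])

```text
clock: 7.12
tool_pos: [0.6011, -0.09, 0.3906]
eef_rot: [-3.127, -0.299, -0.003]
wrist_force: [0.3, 0.1, 0.2]
grip_width: 0.0004
grip_force: 0.0
```

Call:
move_arm([
  [[0,37,0],0,0],
  [[0,37,0],0,0],
  [[0,0,25],0,0],
  [[0,0,31],0,0],
  [[0,0,0],0,0],
])

```text
clock: 7.75
tool_pos: [0.6136, -0.162, 0.3316]
eef_rot: [-3.125, -0.297, 0.006]
wrist_force: [0.5, -0.3, -0.2]
grip_width: 0.0003
grip_force: 0.0
```

Call:
move_arm([
  [[0,-10,0],0,0],
  [[0,-10,0],0,0],
  [[0,-10,0],0,0],
  [[0,-10,0],0,0],
  [[0,-10,0],0,0],
])

```text
clock: 8.38
tool_pos: [0.6057, -0.1123, 0.3352]
eef_rot: [3.126, 0.299, 0.004]
wrist_force: [0.9, -3.3, 3.2]
grip_width: 0.0005
grip_force: 1.8
```

Call:
move_arm([
  [[0,-11,0],0,0],
  [[0,-11,0],0,0],
  [[0,-11,0],0,0],
  [[0,-11,0],0,0],
  [[0,-11,0],0,0],
])

```text
clock: 9.0
tool_pos: [0.5945, -0.058, 0.3332]
eef_rot: [-3.127, -0.298, 0.001]
wrist_force: [0.9, -2.7, -1.7]
grip_width: 0.0006
grip_force: 1.1
```

Call:
move_arm([
  [[0,-10,0],0,0],
  [[0,-8,0],0,0],
  [[0,-6,0],0,0],
  [[0,-4,0],0,0],
  [[0,0,0],0,0],
])

```text
clock: 9.62
tool_pos: [0.5895, -0.0309, 0.3338]
eef_rot: [-3.127, -0.298, -0.0]
wrist_force: [-0.6, -1.1, -0.3]
grip_width: 0.0003
grip_force: 0.0
```

```bash
python3 -c "
from w import *
where();s=save('scene','s4.png')
for b in balls('s',s,(205,145,345,255)): print(*b,ang(*b[:2]))"
```

```text
xf,yf mm -0.1 27.1 tip above centre 85.8 F [-0.6 -1.1 -0.3] yaw 10.9 9.625
263.7 148.8 16 9 95 (np.float64(-0.69), np.float64(154.4))
281.9 150.4 15 8 108 (np.float64(-13.51), np.float64(157.8))
277.5 166.1 6 21 86 (np.float64(-12.9), np.float64(109.6))
225.5 170.1 26 28 485 (np.float64(46.48), np.float64(119.6))
291.7 169.4 13 15 121 (np.float64(-27.9), np.float64(113.0))
263.1 177.9 12 11 103 (np.float64(8.3), np.float64(66.4))
228.1 207.1 8 9 52 (np.float64(116.87), np.float64(120.7))
320.8 207.0 9 9 67 (np.float64(-102.27), np.float64(115.8))
212.0 213.1 5 17 82 (np.float64(119.3), np.float64(176.5))
281.3 226.4 9 8 44 (np.float64(-173.14), np.float64(123.4))
```

Call:
move_arm([
  [[0,-5,0],0,0],
  [[0,-4,0],0,0],
  [[0,-3,0],0,0],
  [[0,0,0],0,0],
  [[0,0,0],0,0],
])

```text
clock: 10.3
tool_pos: [0.5873, -0.0193, 0.3338]
eef_rot: [-3.127, -0.298, 0.0]
wrist_force: [-1.6, -1.1, -0.2]
grip_width: -0.0
grip_force: 0.3
```

Call:
move_arm([
  [[0,12,0],0,0],
  [[0,0,-30],0,0],
  [[0,0,-30],0,0],
  [[-60,0,0],0,0],
  [[-60,0,0],0,0],
])

```text
clock: 10.92
tool_pos: [0.4708, -0.0546, 0.3939]
eef_rot: [-3.127, -0.298, -0.001]
wrist_force: [-0.3, -0.2, 0.6]
grip_width: 0.0006
grip_force: 0.0
```

Call:
move_arm([
  [[0,60,0],0,0],
  [[0,60,0],0,0],
  [[0,60,0],0,0],
  [[0,60,0],0,0],
  [[0,0,0],0,0],
])

```text
clock: 11.55
tool_pos: [0.5171, -0.2937, 0.3933]
eef_rot: [3.127, 0.292, 0.0]
wrist_force: [-0.1, 0.0, 0.0]
grip_width: 0.0004
grip_force: 0.0
```

```bash
python3 -c "
from w import *
where();s=save('scene','s5.png');t=save('top','t5.png')
for b in balls('s',s,(205,145,345,255)): print(*b,ang(*b[:2]))
for b in balls('s',t,(300,170,425,310)): print(*b)
a=cv2.resize(s[130:260,200:345],None,fx=4,fy=4);b=cv2.resize(t[160:320,300:430],(423,520));cv2.imwrite('pics/c5.png',cv2.resize(np.hstack([a,b]),(800,415))[:,:,::-1]) if a.shape[0]==b.shape[0] else print(a.shape,b.shape)"
```

```text
xf,yf mm -119.3 -218.1 tip above centre 145.3 F [-0.1  0.   0. ] yaw -349.34 11.55
291.6 147.7 6 7 38 (np.float64(-19.0), np.float64(172.0))
278.4 157.9 9 7 53 (np.float64(-12.15), np.float64(134.5))
225.9 170.2 27 28 510 (np.float64(46.29), np.float64(118.8))
298.0 172.8 11 11 100 (np.float64(-35.79), np.float64(111.7))
266.7 177.9 12 11 102 (np.float64(1.58), np.float64(66.6))
225.2 203.9 10 10 62 (np.float64(110.55), np.float64(119.8))
212.0 213.1 5 17 82 (np.float64(119.3), np.float64(176.5))
319.2 210.1 9 9 65 (np.float64(-108.93), np.float64(115.8))
275.7 226.4 10 7 46 (np.float64(-179.83), np.float64(124.7))
398.9 187.4 19 14 164
365.3 193.4 11 11 92
422.1 200.0 7 17 58
337.1 198.5 11 11 96
318.7 207.4 9 10 70
355.3 222.0 12 11 35
373.3 243.7 10 10 76
366.6 266.5 11 22 147
380.7 267.9 5 6 21
389.5 288.3 7 4 22
372.9 293.5 13 13 59
```

View pics/c5.png

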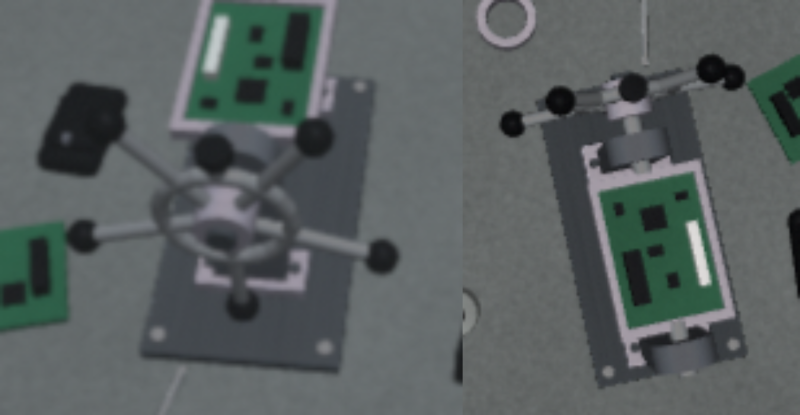

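The view shows the board face up with its parts. The stem cap at (267,178) points up, and its flanking balls are at (298,173) and (233,168). Next comes a precise angle from both views.

```bash
cat > q.py <<'E'
from w import *
from scipy.optimize import least_squares
def solve(obs):  # obs: (view,u,v,spoke angle deg, r mm) -> shared centre + q by reprojection
    def pt(p,a,r):
        g=np.radians(a+p[3]); y=-r*np.sin(g); return np.r_[p[:2]+y*YF,p[2]+r*np.cos(g)]
    f=lambda p: np.concatenate([proj(n,pt(p,a,r/1e3))-[u,v] for n,u,v,a,r in obs])
    def g(p): return f(p)
    s=least_squares(g,[*C,.16,0.],x_scale=[.01,.01,.01,3],loss='soft_l1')
    J=s.jac; print(s.x.round(4),"sd q",np.sqrt(np.linalg.inv(J.T@J)[3,3]*2*s.cost/(len(f(s.x))-4)).round(2)); print(f(s.x).reshape(-1,2).round(1).tolist()); return s.x
if __name__=="__main__":
    S=[("scene",298,172.8,-36,115),("scene",232.9,168.2,36,115),("scene",225.2,203.9,108,115),("scene",319.2,210.1,-108,115),("scene",275.7,226.4,180,115),("scene",266.7,177.9,0,70)]
    T=[("top",337.1,198.5,-36,115),("top",395.7,186.2,36,115),("top",403.8,189.3,108,115),("top",318.7,207.4,-108,115),("top",365.3,193.4,0,72)]
    solve(S+T);solve(S);solve(T)
    # first frame
    solve([("scene",272.1,164.4,180,115),("scene",320.6,195.8,108,115),("scene",241,216.5,324,115),("scene",297.2,224.5,36,115),("scene",221,181,252,115),("top",359.9,192.8,180,115),("top",317.3,205.6,108,115),("top",407.1,185.3,252,115)])
    print(tri((298,172.8),(337.1,198.5)),tri((232.9,168.2),(395.7,186.2)),tri((319.2,210.1),(318.7,207.4)),tri((225.2,203.9),(403.8,189.3)))
E
python3 q.py
```

```text
[ 0.5963 -0.0575  0.1586  0.7135] sd q 0.21
[[0.3, 0.1], [0.1, 0.4], [0.8, -0.3], [-0.1, 0.1], [-0.1, -1.2], [0.1, 0.0], [0.3, -0.1], [-0.2, -0.2], [-0.2, -0.1], [0.7, -0.2], [0.3, -0.1]]
[ 0.6003 -0.0558  0.1639  0.7274] sd q 0.25
[[0.3, -0.0], [-0.5, 0.3], [0.3, -0.1], [0.2, 0.3], [-0.2, -0.9], [-0.1, 0.0]]
[ 0.5947 -0.0561  0.1696  0.807 ] sd q 0.12
[[-0.2, 0.1], [-0.0, -0.1], [-0.1, 0.0], [0.1, 0.0], [0.2, -0.0]]
[ 5.964000e-01 -5.710000e-02  1.578000e-01  1.726766e+02] sd q 0.26
[[0.2, 0.4], [0.3, 0.4], [1.0, -0.5], [-0.3, -0.4], [-0.3, -0.1], [0.2, -0.2], [0.3, -0.1], [0.1, -0.1]]
(array([0.58408784, 0.0078772 , 0.25256434]), np.float64(0.0012117553785290743)) (array([ 0.60828792, -0.12532119,  0.25148044]), np.float64(4.688999322337073e-05)) (array([0.57591048, 0.05145633, 0.12471472]), np.float64(0.0016794715675032632)) (array([ 0.61638854, -0.1659659 ,  0.1204107 ]), np.float64(0.0012877285727918024))
```

Call:
move_arm([
  [[-40,40,0],0,0],
  [[-40,40,0],0,0],
  [[-20,40,0],0,0],
  [[0,0,0],0,0],
  [[0,0,0],0,0],
])

```text
clock: 12.28
tool_pos: [0.4418, -0.4251, 0.3938]
eef_rot: [-3.127, -0.299, -0.0]
wrist_force: [-0.2, -0.2, 0.1]
grip_width: 0.0003
grip_force: 0.0
```

```bash
python3 -c "
from h import *
where();print(env.close_job())"
```

```text
xf,yf mm -217.3 -333.5 tip above centre 145.8 F [-0.2 -0.2  0.1] yaw 10.92 12.275
the job is handed in; nothing more can be done
None
```

The stem points straight up to within about 1° (measured about 0.7° off), the board is level and face up, the loose things were not touched, the hand is clear, and the job was handed in at 12.3 s.

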